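Roll check of centrifuge tubes

TASK

Give both centrifuge tubes in the grey cradle the roll check, in either order: lay each one crosswise on the upper half of the ramp, without dropping it, and let go. The sound tube must roll down by itself into the pocket at the foot of the ramp, without being carried or helped there; the tube with the flattened sides stays where it is put: leave it lying on the ramp untouched for a full second, then lift it off and lay it in the steel tray without dropping it. Do not disturb the other things on the bench.

Things in the scene. Friction and masses are not known exactly. Their poses are not given: they have to be found in the camera images.
- round_tube_center (a point): Sound tube, loose, 0.12 kg: white plastic cylinder, 44 mm diameter, 100 mm long, plus a thinner grey cap (31 mm) reaching 24 mm beyond one end. Point: on its axis, middle of the 100 mm body. x runs along the tube to the cap; any roll angle about x. Starts lying in one place of the cradle, point 32 mm above the bench. It rolls at once when let go on the ramp.
- flat_tube_center (a point): Flattened tube, loose, 0.12 kg: same white tube and cap, but pressed flat on two opposite sides to 36 mm (along z; flats 25 mm wide); still 44 mm wide along y, sides round. Point: middle of the 100 mm body; x along the tube to the cap. Starts on a flat in the cradle's other place, point 28 mm above the bench. On the ramp, lying on a flat, it neither rolls nor slides.
- cradle: Grey plastic plate, fixed, 130 x 230 mm, 10 mm thick; origin under its centre on the bench. Two places at y = -65 and +65 mm hold the tubes, axes along its x; which tube is where varies. Each place has four stops, 7 mm high, 34 to 48 mm from its middle along x and from 20 to 27 mm either side of the axis; beside the tube's middle the plate is clear.
- ramp: Aluminium ramp, fixed. Origin on the bench under the slope's middle; x across, y downhill (level), z up. Slope 220 mm long, 190 wide, 14 degrees; surface 103 mm above the bench at the top edge (y -107 mm), 77 at y 0, 50 at the lower edge (y +107), then a step down into the pocket. Side guides stand 15 mm above the slope; top end open. Tubes lie with their axes along x.
- slope: The ramp's sloping plate. Origin on its upper surface at mid length and mid width, 77 mm above the bench; x across (level), y down the slope, z square to the surface. A tube let go on the middle of its width at y = -55 mm (90 mm above the bench) is well placed.
- ramp_pocket (a point): Centre of the floor of the pocket at the ramp's foot, 20 mm above the bench: 190 mm wide (x), 80 mm long (y), rubber floor, side walls to 78 mm and end wall to 105 mm above the bench. Axes as the ramp's.
- reject_tray: Steel tray for rejects, fixed: open box 200 mm (its x) x 150 mm (its y), 35 mm high, walls 4 mm, floor 4 mm. Origin under its centre on the bench.
- dish: White dish, 90 mm across, 16 mm high, loose; bystander. Origin under its centre.
- reagent: Amber glass jar, 54 mm diameter, 100 mm high, loose, upright; bystander. Origin under its centre.
- tip_box: Blue plastic box, 85 x 120 x 50 mm high, loose; bystander. Origin under its centre.
- marker: Marker pen, 125 mm long, 15 mm thick, loose; bystander. Origin under its middle.
- timer: White timer, 60 x 75 x 22 mm high, loose; bystander. Origin under its centre.
There are look-alikes about, which are no part of the job. Leave any blue, purple or yellow look-alike of the part that bears flat_tube_center alone.

How it is judged:
By the outcome, as a careful person would: the job done as asked, in the order asked, and still so for the second after the job is handed in, with the robot touching nothing.
It also fails if it takes over 67 s, if anything falls off the work surface, if the arm or the gripper's body presses on something with over 40 N, if the wrist force passes 120 N, or if a joint passes its speed limit or range.

ROBOT

A 6-joint arm with a two-finger parallel gripper is mounted at the origin on the work surface. World frame = base frame: x ahead of the robot, y to its left, z up, the work surface at z = 0. Lengths are in m, angles in rad, forces in N, time in s.
With the tool pointing down it reaches from about 0.35 to 0.875 m from the base axis. Payload 4.2 kg.
Tool frame: the origin (TCP) lies at the very end of the fingers, on their centre line; the grasp point (between the pads) lies ctrl.grasp_offset behind it (ctrl.grasp_offset is the distance from the TCP to the grasp point, in m); z points along the fingers, y is the line along which they close (so a half turn about z gives the same grasp; the last joint's range is limited). The gripper opens to 87 mm and grips with 3 to 60 N. Pads are 19 mm wide; open, the fingers measure 117 mm over their backs; the gripper's body (75 mm by 190 mm) begins 51 mm behind the grasp point.
Start: joints at [1.595, 0.385, 0.008, 0, -1.194, -0.259], TCP at [0.145, 0.608, 0.223] pointing down, gripper open.
Joint ranges: [-3.14, 3.14], [-1.21, 2.06], [-1.07, 1.41], [-3.16, 2.05], [-2.99, -0.16], [-3.1, 3.1]. Speed limits (rad/s): [2.79, 2.79, 3.14, 3.14, 3.14, 3.14].

INTERFACE

Orientations are given as a unit quaternion [x, y, z, w].
In Python, from cell import ctrl, vision gives the robot as it stands. The module is installed in compiled form; this text tells all that it offers. Calls block until the motion is done:
- ctrl.move_ptp(position, orientation): joint-space move of the TCP to a pose.
- ctrl.servo_line(position, rotation=None, feed=0.15, until_force=None): straight line of the TCP; rotation=None keeps the orientation; feed is the mean speed in m/s. With until_force (N) it stops when the force on the tool has changed by that much, and returns True; else False.
- ctrl.goto_joints(angles): joint-space move.
- ctrl.let_go() and ctrl.grasp(): open the fingers fully, or close them until they stop; the grip force is fixed at half the most.
- ctrl.wait(seconds).
- ctrl.ik(position, orientation): joint angles nearest the present ones, or None.
- vision.snapshot(name): name is "scene" or "top"; returns a dict with "color" (480x640x3 uint8, red, green, blue), "fx", "fy", "cx", "cy" (pixels), "R" (3x3) and "t" (3): a world point X has camera coordinates R X + t. Camera axes: x right, y down, z forward; pixel columns grow to the right and rows downward; lengths in m; the calibration is good to about 2 mm. A picture is of the moment at which its call begins. There is no depth.
A pose or a line that the arm cannot do raises ctrl.PlanningError and nothing moves.
- ctrl.sign_off(): hands the job in; it is judged then, once.
Readings, each from a call of its own:
- ctrl.current_time_s(): time.
- ctrl.current_q(): joint angles.
- ctrl.current_dq(): joint speeds.
- ctrl.current_joint_torque(): joint torques, N m.
- ctrl.current_eef_pos(): TCP position.
- ctrl.current_tool_rot(): TCP orientation.
- ctrl.current_contact_force(): force on the tool from outside, world axes, zero at the start.
- ctrl.current_wrist_torque(): the same for the moment, N m.
- ctrl.current_opening(): opening from 0.0 (shut) to 1.0 (fully open).
- ctrl.current_finger_force(): force on a finger pad.
Only numpy, scipy, OpenCV 4.12 (cv2) and the standard library are available. Lean on these libraries where they do the work, as an engineer would, in place of code of your own. Each camera call takes 0.05 s, during which the arm holds its last target. There are 200 camera calls.

## Working session

There is one attempt and no reset: what is moved stays moved. The work goes in short steps, each a Python script; the robot and the scene stay as the last script left them, time stands still between calls to the robot, and variables do not carry over. Pictures are saved under pics/ and viewed, at most 10 in all, crops included, and the job is handed in when it is done.

```bash
mkdir -p pics
python3 - <<'E'
from cell import ctrl, vision
import cv2, numpy as np, pickle
for n in("scene","top"):
    s=vision.snapshot(n); pickle.dump(s,open(n+".pkl","wb"))
    cv2.imwrite(f"pics/{n}0.png",s["color"][:,:,::-1])
    print(n,s["fx"],s["fy"],s["cx"],s["cy"],np.round(s["R"],4).tolist(),np.round(s["t"],4).tolist(), "cam",-s["R"].T@s["t"])
print(ctrl.grasp_offset,ctrl.current_tool_rot(),ctrl.current_time_s())
E
```

```text
scene 434.0815454330112 434.0815454330112 321.0463003675387 226.73597901701078 [[0.2327, 0.9725, -0.0109], [0.5277, -0.1356, -0.8385], [-0.8169, 0.1894, -0.5448]] [-0.1425, -0.2203, 1.434] cam [ 1.32089006 -0.16287179  0.59494622]
top 581.5688996309138 581.5688996309138 317.7744174066738 237.21738543292275 [[0.026, -0.9994, -0.0208], [-0.9878, -0.0225, -0.1538], [0.1532, 0.0245, -0.9879]] [0.0232, 0.5617, 1.2297] cam [0.36583002 0.00564075 1.30162512]
0.0187 [ 9.93105845e-01 -1.17217130e-01 -6.01781689e-05  9.59986631e-04] 0.1
```

View pics/scene0.png

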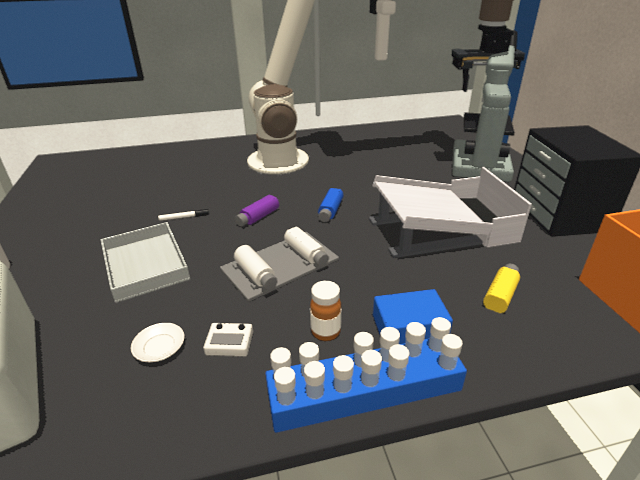

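View pics/top0.png

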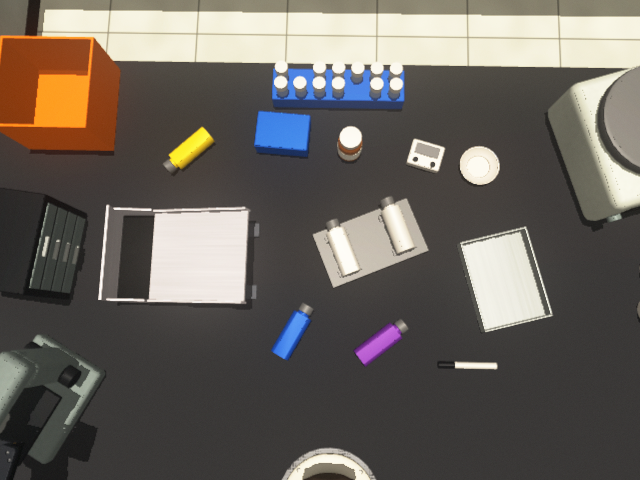

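The two white tubes in the cradle are at top-view (342,248) and (397,227), scene-view (255,267) and (306,246). Look-alikes to leave alone are blue (293,332), purple (382,342) and yellow (188,149) in the top view. The ramp is at (180,255), with its pocket to the left (+y). The tray is at (505,280), the pen at (468,365) and the jar at (349,143). Next I'll look at a close crop of the two white tubes.

Run:
```python
import cv2, numpy as np, pickle
T=pickle.load(open("top.pkl","rb"))["color"];S=pickle.load(open("scene.pkl","rb"))["color"]
a=cv2.resize(T[185:295,300:440],None,fx=5,fy=5,interpolation=cv2.INTER_CUBIC)[:,:,::-1]
b=cv2.resize(S[215:300,210:350],None,fx=5,fy=5,interpolation=cv2.INTER_CUBIC)[:,:,::-1]
c=np.vstack([a,b]); c=cv2.resize(c,None,fx=.6,fy=.6,interpolation=cv2.INTER_AREA); cv2.imwrite("pics/crop1.png",c);print(c.shape)
for p in [(342,248),(397,227),(370,245),(365,225),(350,262),(333,226),(388,203)]: print("T",p,T[p[1],p[0]])
for p in [(255,267),(306,246),(280,262),(270,283),(320,258)]: print("S",p,S[p[1],p[0]])
```

```text
(585, 420, 3)
T (342, 248) [254 253 248]
T (397, 227) [253 250 243]
T (370, 245) [199 189 176]
T (365, 225) [197 188 176]
T (350, 262) [254 252 246]
T (333, 226) [175 168 155]
T (388, 203) [175 166 155]
S (255, 267) [251 247 234]
S (306, 246) [252 249 238]
S (280, 262) [154 148 136]
S (270, 283) [80 79 72]
S (320, 258) [88 85 78]
```

View pics/crop1.png

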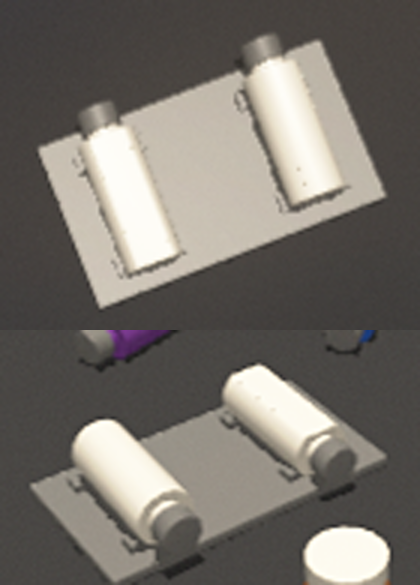

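The crop shows that the tube at scene (306,246) / top (342,248) has facets, an octagonal end and one uniformly lit flat top, so it is the flattened one. The tube at scene (255,267) / top (397,227) is smoothly round with graded shading, so it is the sound one. Next I'll fit tube models to both views and zoom in on the ramp and tray.

```bash
cat > geo.py <<'E'
import numpy as np, cv2, pickle
from scipy.optimize import minimize, least_squares
def proj(s,X):
    c=np.atleast_2d(X)@s["R"].T+s["t"]
    return np.c_[s["fx"]*c[:,0]/c[:,2]+s["cx"], s["fy"]*c[:,1]/c[:,2]+s["cy"]]
def atz(s,p,z):
    d=s["R"].T@np.array([(p[0]-s["cx"])/s["fx"],(p[1]-s["cy"])/s["fy"],1.]); o=-s["R"].T@s["t"]
    return o+d*(z-o[2])/d[2]
def tri(ss,ps):
    f=lambda X:np.concatenate([proj(s,X)[0]-p for s,p in zip(ss,ps)])
    r=least_squares(f,[.5,0,.05]); return r.x, np.abs(r.fun).max()
def body(flat):
    a=np.linspace(0,2*np.pi,60); y=.022*np.cos(a); z=.022*np.sin(a)
    if flat: z=np.clip(z,-.018,.018)
    return np.vstack([np.c_[np.full(60,x),y,z] for x in(-.05,.05)])
def place(P,x,y,z,yaw):
    c,s=np.cos(yaw),np.sin(yaw); return P@np.array([[c,s,0],[-s,c,0],[0,0,1]])+[x,y,z]
def hullmask(s,X,roi,k=8):
    x0,y0,x1,y1=roi; h=cv2.convexHull(((proj(s,X)-[x0-.5,y0-.5])*k).astype(np.float32)).astype(np.int32)
    m=np.zeros(((y1-y0)*k,(x1-x0)*k),np.uint8); cv2.fillConvexPoly(m,h,1)
    return cv2.resize(m.astype(np.float32),(x1-x0,y1-y0),interpolation=cv2.INTER_AREA)
E
python3 - <<'E'
from geo import *
T=pickle.load(open("top.pkl","rb"));S=pickle.load(open("scene.pkl","rb"))
def mask(s,roi,th):
    x0,y0,x1,y1=roi; g=s["color"][y0:y1,x0:x1].min(2).astype(float)
    return (g>th).astype(np.float32)
for nm,rt,rs,p in(("L",(310,205,370,290),(275,220,340,275),(342,248)),("R",(370,185,425,265),(225,235,285,300),(397,227))):
    mt,ms=mask(T,rt,205),mask(S,rs,165)
    x,y,_=atz(T,p,.03)
    for flat in(0,1):
        f=lambda v:np.abs(hullmask(T,place(body(flat),*v[:3]/100,v[3]),rt)-mt).sum()+np.abs(hullmask(S,place(body(flat),*v[:3]/100,v[3]),rs)-ms).sum()
        r=min((minimize(f,[x*100,y*100,3,yw],method="Nelder-Mead",options=dict(initial_simplex=np.array([[x*100,y*100,3,yw]]+[[x*100+1*(i==0),y*100+1*(i==1),3+1*(i==2),yw+.15*(i==3)] for i in range(4)]))) for yw in(.2,.4)),key=lambda r:r.fun)
        print(nm,"flat" if flat else "round",r.x.round(3),r.fun,mt.sum(),ms.sum())
a=cv2.resize(T["color"][195:315,95:265],None,fx=2.3,fy=2.3,interpolation=cv2.INTER_CUBIC)
b=cv2.resize(S["color"][165:255,365:535],None,fx=2.3,fy=2.3,interpolation=cv2.INTER_CUBIC)
c=cv2.resize(T["color"][220:340,450:560],None,fx=2.3,fy=2.3,interpolation=cv2.INTER_CUBIC)
d=cv2.resize(S["color"][215:305,95:195],None,fx=2.3,fy=2.3,interpolation=cv2.INTER_CUBIC)
W=np.zeros((500,660,3),np.uint8)
W[:a.shape[0],:a.shape[1]]=a;W[280:280+b.shape[0],:b.shape[1]]=b;W[:c.shape[0],400:400+c.shape[1]]=c;W[280:280+d.shape[0],400:400+d.shape[1]]=d
cv2.imwrite("pics/crop2.png",W[:,:,::-1])
E
```

```text
L round [53.549 -2.131  3.66   0.285] 602.0 658.0 526.0
L flat [53.477 -1.974  3.568  0.291] 579.65625 658.0 526.0
R round [ 58.744 -13.817   3.794   0.325] 701.578125 594.0 615.0
R flat [ 58.725 -13.912   3.914   0.304] 675.3125 594.0 615.0
```

View pics/crop2.png

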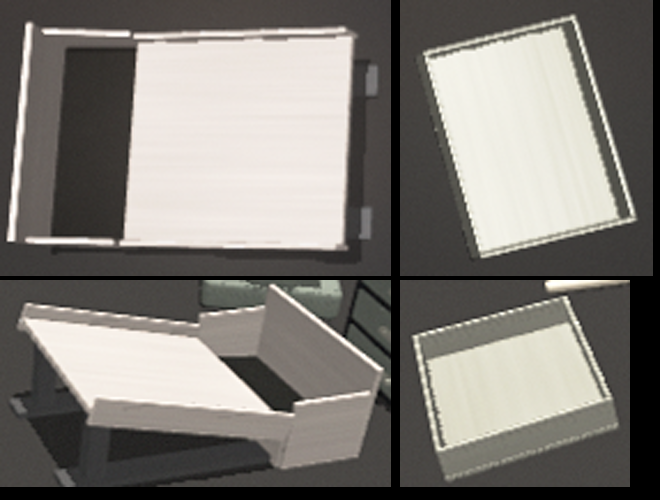

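The crop shows the slope's upper edge on the right of the ramp (top view about (249,209) to (245,302)) and the pocket end wall on the left (107,206) to (99,300). The tray rim corners are at (461,243), (526,227), (552,316) and (485,332). The tube masks were poor because shaded sides blend into the plate, so I'll refine with GrabCut and triangulate the corners.

Run:
```python
from geo import *
T=pickle.load(open("top.pkl","rb"));S=pickle.load(open("scene.pkl","rb"))
def go(n,pt,ps):
    X,e=tri([T,S],[pt,ps]); print(n,X.round(4),"res px",e.round(2)); return X
print("cradle"); A=go("+x-y",(406.7,198.3),(248.3,298.3));B=go("+x+y",(313.3,234.3),(338.3,256.7));C=go("-x-y",(428.3,250),(220,267))
print(np.linalg.norm(A-B),np.linalg.norm(A-C)); cen=(B+C)/2; u=(A-C)[:2]/np.linalg.norm((A-C)[:2]); v=np.array([-u[1],u[0]])
print("centre",cen,"yaw",np.arctan2(u[1],u[0]),np.arctan2(-(B-A)[0],(B-A)[1]),"places",cen[:2]+.065*v,cen[:2]-.065*v)
print("top-only z=.01:",[atz(T,p,.01)[:2].round(4).tolist() for p in((406.7,198.3),(313.3,234.3),(334.3,287),(428.3,250))])
print("ramp"); go("slope top edge +x (guide top)",(249.3,209.3),(407.2,217.2));go("same -x",(245.4,302),(377.2,175));go("wall rim -x",(99.3,300.2),(483.3,168));go("wall rim +x",(107.2,205.9),(530.7,205.4))
print("tray"); R=[go(n,a,b) for n,a,b in(("+x+y",(460.9,243),(188.5,268)),("+x-y",(526.1,227.4),(112.4,288.9)),("-x-y",(552.2,315.7),(101.5,240.2)),("-x+y",(484.8,331.7),(167.6,222.8)))]
print(np.mean(R,0),[np.linalg.norm(R[i]-R[i-1]).round(3) for i in range(4)])
out=[]
for nm,flat,rt,rs,v0 in(("L",1,(305,200,375,292),(270,215,345,280),(53.5,-2,3,.29)),("R",0,(365,185,430,270),(220,230,290,305),(58.7,-13.9,3.2,.3))):
    M=[]
    for s,roi in((T,rt),(S,rs)):
        v=np.array(v0); h=hullmask(s,place(body(flat),*v[:3]/100,v[3]),roi)>.5
        g=cv2.resize(s["color"][roi[1]:roi[3],roi[0]:roi[2]],None,fx=4,fy=4,interpolation=cv2.INTER_CUBIC)
        h=cv2.resize(h.astype(np.uint8),(g.shape[1],g.shape[0]),interpolation=cv2.INTER_NEAREST)
        k=lambda n:np.ones((n,n),np.uint8)
        m=np.full(h.shape,cv2.GC_BGD,np.uint8); m[cv2.dilate(h,k(33))>0]=cv2.GC_PR_BGD; m[h>0]=cv2.GC_PR_FGD; m[cv2.erode(h,k(45))>0]=cv2.GC_FGD
        cv2.grabCut(g,m,None,np.zeros((1,65)),np.zeros((1,65)),6,cv2.GC_INIT_WITH_MASK)
        f=((m==1)|(m==3)).astype(np.uint8); M.append((s,roi,cv2.resize(f.astype(np.float32),(roi[2]-roi[0],roi[3]-roi[1]),interpolation=cv2.INTER_AREA)))
        o=g.copy(); cv2.drawContours(o,cv2.findContours(f,0,2)[0],-1,(255,0,0),1); out.append((o,s,roi))
    for fl in(0,1):
        f=lambda v:sum(np.abs(hullmask(s,place(body(fl),*v[:3]/100,v[3]),roi)-m).sum() for s,roi,m in M)
        sx=np.array([v0]+[np.array(v0)+np.eye(4)[i]*[1,1,1,.15] for i in range(4)])
        r=minimize(f,v0,method="Nelder-Mead",options=dict(initial_simplex=sx)); print(nm,fl,r.x.round(3),r.fun.round(1),[m.sum() for _,_,m in M])
        if fl==flat: 
            for o,s,roi in out[-2:]:
                hu=cv2.convexHull(((proj(s,place(body(fl),*r.x[:3]/100,r.x[3]))-[roi[0]-.5,roi[1]-.5])*4).astype(np.float32)).astype(int); cv2.polylines(o,[hu],True,(0,200,0),1)
W=np.zeros((690,600,3),np.uint8)
for i,(o,_,_) in enumerate(out): y=(i%2)*375;x=(i//2)*300; o=o[:690-y]; W[y:y+o.shape[0],x:x+o.shape[1]]=o
cv2.imwrite("pics/fit.png",W[:600,:,::-1])
```

```text
cradle
+x-y [ 0.6601 -0.1602  0.0097] res px 0.5
+x+y [0.5727 0.0486 0.01  ] res px 0.29
-x-y [ 0.5432 -0.2098  0.0084] res px 0.04
0.2263554031315654 0.12702251453021918
centre [ 0.5579555  -0.08061911  0.00921963] yaw 0.40128715890507616 0.3961399628242728 places [ 0.53256627 -0.02078277] [ 0.58334473 -0.14045544]
top-only z=.01: [[0.6599, -0.1613], [0.5726, 0.048], [0.4553, -0.0018], [0.5429, -0.2097]]
ramp
slope top edge +x (guide top) [0.6075 0.1839 0.113 ] res px 2.06
same -x [0.4144 0.1831 0.119 ] res px 2.9
wall rim -x [0.4101 0.4855 0.1   ] res px 0.34
wall rim +x [0.6096 0.4852 0.0995] res px 0.09
tray
+x+y [ 0.5574 -0.275   0.0295] res px 1.31
+x-y [ 0.5944 -0.4176  0.0339] res px 0.99
-x-y [ 0.4037 -0.4701  0.0306] res px 0.44
-x+y [ 0.3661 -0.3254  0.0318] res px 0.35
[ 0.4803991  -0.37201162  0.03146462] [np.float64(0.198), np.float64(0.147), np.float64(0.198), np.float64(0.149)]
L 0 [53.074 -1.845  2.668  0.389] 303.9 [np.float32(951.75), np.float32(787.5)]
L 1 [53.039 -1.883  2.717  0.387] 299.4 [np.float32(951.75), np.float32(787.5)]
R 0 [ 58.231 -13.8     2.945   0.369] 188.9 [np.float32(1001.375), np.float32(903.5625)]
R 1 [ 58.164 -13.835   2.965   0.372] 187.0 [np.float32(1001.375), np.float32(903.5625)]
```

View pics/fit.png

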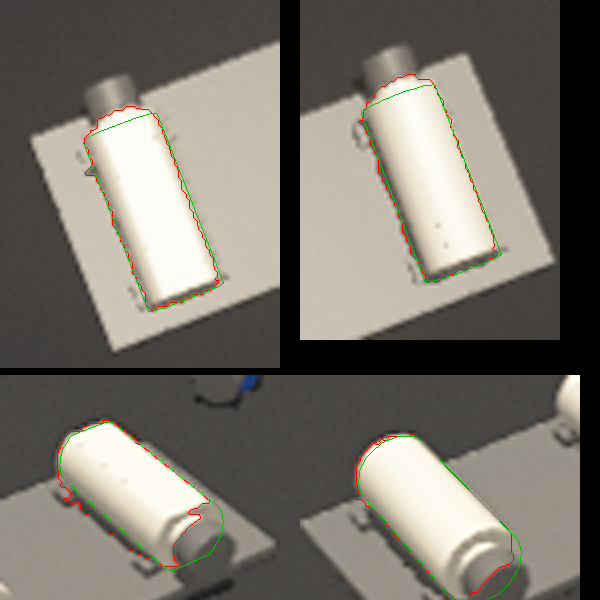

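GrabCut fits agree with the cradle geometry. The flat tube is at (0.532,-0.020), z 27 mm. The round one is at (0.583,-0.139), z 30 mm. Yaw is about 0.395 for both, and the heights match the text. Plate, ramp and tray sizes check out to within about 4 mm. I'll write the helpers, check reachability, and pick up the round tube.

```bash
cat > rob.py <<'E'
from geo import *
from cell import ctrl, vision
from scipy.spatial.transform import Rotation as Ro
TH=np.deg2rad(14)
def q_down(yaw): # tool x along yaw, z down
    c,s=np.cos(yaw),np.sin(yaw); return Ro.from_matrix(np.array([[c,s,0],[s,-c,0],[0,0,-1]]).T.T).as_quat()
N=np.array([0,np.sin(TH),np.cos(TH)]); D=np.array([0,np.cos(TH),-np.sin(TH)])
Q_RAMP=Ro.from_matrix(np.c_[[1,0,0],-D,-N]).as_quat()
RAMP=np.array([.5103,.290,0.077]); YAW=.395; TRAY=np.array([.4804,-.372]); TYAW=.262
def slope(y,h,x=0): return RAMP+np.array([x,0,0])+D*y+N*h
def st(m=""): print(m,"t",round(ctrl.current_time_s(),2),"p",np.round(ctrl.current_eef_pos(),4),"open",round(ctrl.current_opening(),3),"F",np.round(ctrl.current_contact_force(),1))
E
python3 - <<'E'
from rob import *
T=pickle.load(open("top.pkl","rb"));S=pickle.load(open("scene.pkl","rb"))
print("tcp px",proj(T,[.145,.608,.223]),proj(S,[.145,.608,.223]))
for p in((249.3,209.3),(245.4,302)): print("guide top",atz(T,p,.1175).round(4))
for p in((153.3,212),(149.3,299)): print("lip",atz(T,p,.05).round(4))
for n,p,q in(("R",[.583,-.139,.15],q_down(YAW)),("F",[.532,-.02,.15],q_down(YAW)),("ramp",slope(-60,0.1)*0+slope(-.06,.1),Q_RAMP),("ramp",slope(-.06,.0035),Q_RAMP),("tray",[*TRAY,.15],q_down(TYAW))): print(n,np.round(p,3),ctrl.ik(p,q))
E
```

```text
tcp px [[ -7.52113384 443.0934182 ]] [[480.21326371  89.72960643]]
guide top [0.6051 0.1791 0.1175]
guide top [0.413  0.1786 0.1175]
lip [0.608  0.4011 0.05  ]
lip [0.4169 0.3964 0.05  ]
R [ 0.583 -0.139  0.15 ] [ 0.0358383   0.40081394 -0.1597788   0.         -1.01020358  1.92995803]
F [ 0.532 -0.02   0.15 ] [ 0.26728819  0.29496426 -0.32375687  0.         -0.9520752   1.69850814]
ramp [0.51  0.256 0.189] [ 0.8361179   0.38742828 -0.16498992  0.17444926 -1.20644367  0.65698382]
ramp [0.51  0.233 0.095] [ 0.80726543  0.46252423 -0.31791689  0.20305999 -0.97821359  0.63398825]
tray [ 0.48  -0.372  0.15 ] [-0.39277084  0.41381932 -0.13864723  0.         -1.01832977  2.22556717]
```

Run:
```python
from rob import *
ctrl.servo_line([.145,.608,.30],feed=.25)
q=q_down(YAW)
ctrl.move_ptp([.583,-.139,.15],q); st("above")
hit=ctrl.servo_line([.583,-.139,.0135],feed=.12,until_force=8); st(f"down {hit}")
s=vision.snapshot("scene");t=vision.snapshot("top")
W=np.hstack([cv2.resize(s["color"][190:310,200:360],None,fx=2.4,fy=2.4),cv2.resize(t["color"][170:290,300:460],None,fx=2.4,fy=2.4)])
cv2.imwrite("pics/g1.png",W[:,:,::-1])
```

```text
above t 3.64 p [ 0.5833 -0.1384  0.1501] open 1.002 F [ 0.4 -0.1  0.5]
down False t 4.92 p [ 0.5837 -0.139   0.0143] open 0.997 F [0.5 0.2 0.2]
```

View pics/g1.png

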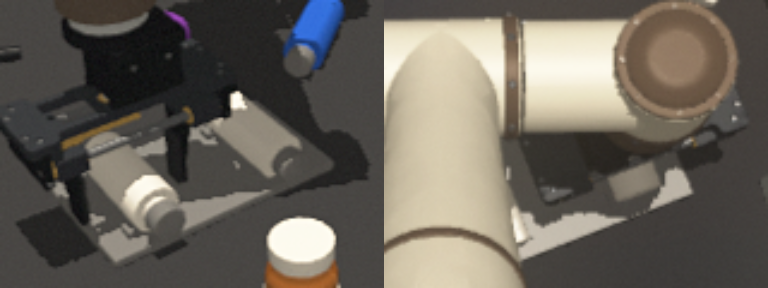

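The fingers straddle the round tube's middle (left image, about (130,180)), clear of the other tube. Next: grasp, lift, and lower to the slope with contact sensing.

Run:
```python
from rob import *
ctrl.grasp(); st("grasp"); print(ctrl.current_finger_force())
ctrl.servo_line([.583,-.139,.24],feed=.25); st("lift"); 
ctrl.move_ptp(slope(-.06,.12,-.004),Q_RAMP); st("over ramp")
ctrl.servo_line(slope(-.06,.016,-.004),feed=.12); ctrl.wait(.2); st("near")
s=vision.snapshot("scene");t=vision.snapshot("top")
W=np.hstack([cv2.resize(s["color"][100:260,340:540],None,fx=2,fy=2),cv2.resize(t["color"][180:340,90:290],None,fx=2,fy=2)])
cv2.imwrite("pics/g2.png",W[:,:,::-1])
```

```text
grasp t 5.83 p [ 0.583  -0.139   0.0135] open 0.498 F [0.5 0.2 0.3]
29.935287544503808
lift t 6.88 p [ 0.5819 -0.1388  0.2381] open 0.499 F [ 0.3  0.4 -2.8]
over ramp t 8.41 p [0.5065 0.2602 0.2077] open 0.493 F [ 0.4 -0.8 -2.1]
near t 9.62 p [0.5066 0.2361 0.1078] open 0.501 F [ 0.1 -0.1 -1.8]
```

View pics/g2.png

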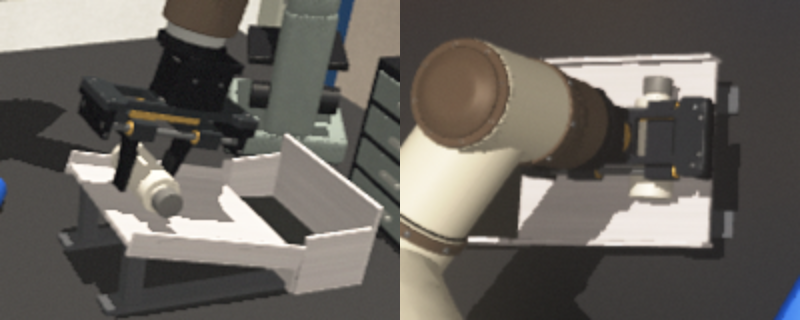

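The tube is held crosswise over the upper half of the slope with clearance to both guides. Now lower until contact, release, and lift square to the slope.

Run:
```python
from rob import *
hit=ctrl.servo_line(slope(-.06,-.001,-.004),feed=.02,until_force=3); st(f"touch {hit}")
p=np.array(ctrl.current_eef_pos()); print("h above model slope",(p-RAMP)@N,"y",(p-RAMP)@D)
ctrl.let_go(); st("open")
ctrl.servo_line(p+N*.09,feed=.3); st("up")
ctrl.move_ptp([.532,-.02,.2],q_down(YAW)); st("above flat")
ctrl.wait(.5)
s=vision.snapshot("scene");t=vision.snapshot("top")
W=np.hstack([cv2.resize(s["color"][140:260,340:540],None,fx=2,fy=2),cv2.resize(t["color"][190:310,90:290],None,fx=2,fy=2)])
cv2.imwrite("pics/g3.png",W[:,:,::-1])
```

```text
touch True t 10.36 p [0.5062 0.2325 0.0948] open 0.499 F [-0.6  1.1  4.6]
h above model slope 0.0033468132136587167 y -0.060050488880178346
open t 11.34 p [0.5055 0.2321 0.0938] open 0.998 F [ 0.1  0.8 -0.2]
up t 11.79 p [0.5063 0.2549 0.1833] open 1.002 F [ 0.5 -0.5 -1.3]
above flat t 12.88 p [ 0.5317 -0.0198  0.1992] open 0.999 F [ 0.5 -0.3 -0.1]
```

View pics/g3.png

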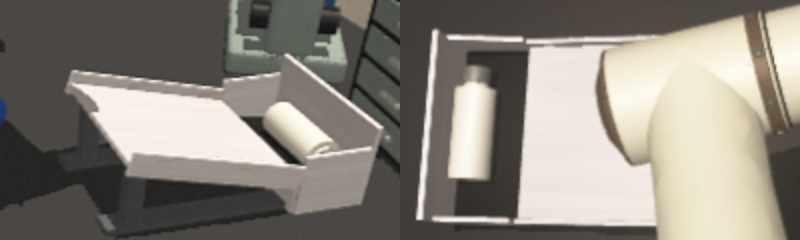

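The round tube rolled into the pocket, lying crosswise at about (473,125) in the right-hand crop. Next is the flat tube, with the same grasp and placement.

Run:
```python
from rob import *
P=[.532,-.02,.0135]
hit=ctrl.servo_line(P,feed=.15,until_force=8); st(f"down {hit}")
if hit: raise SystemExit
ctrl.grasp(); st("grasp"); print(ctrl.current_finger_force())
ctrl.servo_line([.532,-.02,.24],feed=.25); st("lift")
ctrl.move_ptp(slope(-.06,.12,-.004),Q_RAMP)
ctrl.servo_line(slope(-.06,.014,-.004),feed=.12); ctrl.wait(.2); st("near")
hit=ctrl.servo_line(slope(-.06,-.001,-.004),feed=.02,until_force=3); st(f"touch {hit}")
p=np.array(ctrl.current_eef_pos()); print("h",(p-RAMP)@N,"y",(p-RAMP)@D)
ctrl.let_go(); st("open")
ctrl.servo_line(p+N*.09,feed=.15); st("up")
ctrl.move_ptp([.42,0,.30],q_down(0)); ctrl.wait(.8); st("clear")
s=vision.snapshot("scene");t=vision.snapshot("top"); pickle.dump((s,t),open("flat.pkl","wb"))
W=np.hstack([cv2.resize(s["color"][140:260,340:540],None,fx=2,fy=2),cv2.resize(t["color"][190:310,90:290],None,fx=2,fy=2)])
cv2.imwrite("pics/g4.png",W[:,:,::-1])
```

```text
down False t 14.87 p [ 0.5326 -0.0199  0.0143] open 1.004 F [-0.   0.3 -0.2]
grasp t 15.68 p [ 0.532  -0.02    0.0135] open 0.497 F [-1.  -0.9  0.8]
29.99975860118866
lift t 16.73 p [ 0.5308 -0.0201  0.2383] open 0.493 F [-0.1  0.4 -1.3]
near t 19.07 p [0.5066 0.2356 0.1058] open 0.493 F [ 1.1 -0.4 -1.1]
touch True t 19.62 p [0.5062 0.2326 0.0948] open 0.49 F [0.  0.4 4.2]
h 0.00339632043589582 y -0.06000661389301984
open t 20.61 p [0.5056 0.2322 0.0941] open 1.001 F [-0.1  0.3 -0.7]
up t 21.37 p [0.5055 0.2538 0.1812] open 1.002 F [ 0.1 -0.1  0.2]
clear t 23.31 p [ 0.42   -0.      0.3001] open 1.002 F [-0.  -0.  -0.3]
```

View pics/g4.png

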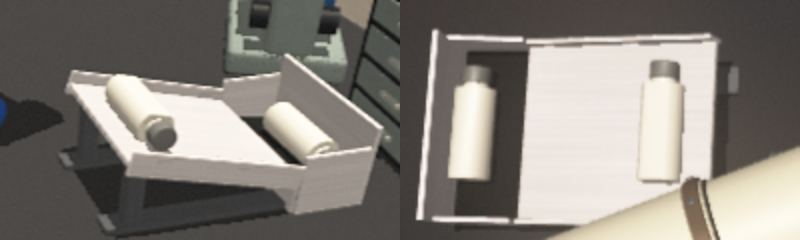

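The flat tube stayed on the upper half of the slope, at about (660,125) in the right-hand crop, with the gripper clear for about 2 s. The sound tube is still in the pocket. Next, pick up the flat tube and lay it in the tray.

Run:
```python
from rob import *
ctrl.wait(.3)
p=slope(-.06,.0035,-.004)
ctrl.move_ptp(p+N*.10,Q_RAMP)
hit=ctrl.servo_line(p,feed=.12,until_force=8); st(f"down {hit}")
if hit: raise SystemExit
ctrl.grasp(); st("grasp"); print(ctrl.current_finger_force())
ctrl.servo_line(p+N*.12,feed=.2); st("lift")
q=q_down(TYAW); c=TRAY-.012*np.array([np.cos(TYAW),np.sin(TYAW)])
ctrl.move_ptp([*c,.16],q); st("over tray")
ctrl.servo_line([*c,.020],feed=.12); ctrl.wait(.2)
hit=ctrl.servo_line([*c,.003],feed=.02,until_force=3); st(f"touch {hit}")
ctrl.let_go(); st("open")
ctrl.servo_line([*c,.2],feed=.2)
ctrl.move_ptp([.40,0,.32],q_down(0)); ctrl.wait(.5); st("clear")
s=vision.snapshot("scene");t=vision.snapshot("top")
W=np.hstack([cv2.resize(s["color"],(400,300)),cv2.resize(t["color"],(400,300))])
cv2.imwrite("pics/g5.png",W[:,:,::-1])
```

```text
down False t 25.82 p [0.5069 0.233  0.0958] open 1.003 F [-0.1  0.   0.7]
grasp t 26.63 p [0.5063 0.2326 0.0949] open 0.496 F [0.1 0.4 0.4]
29.999673664569855
lift t 27.38 p [0.5054 0.261  0.2099] open 0.494 F [-0.3 -0.6 -2.2]
over tray t 29.68 p [ 0.4694 -0.3745  0.16  ] open 0.493 F [-0.1 -0.4 -0.1]
touch True t 31.82 p [ 0.4687 -0.375   0.0076] open 0.491 F [-0.6 -1.1  4.4]
open t 32.81 p [ 0.4678 -0.3746  0.0067] open 0.998 F [-0.3  0.6  0.1]
clear t 35.91 p [ 4.001e-01 -1.000e-04  3.200e-01] open 0.999 F [ 0.2 -0.4 -0.4]
```

View pics/g5.png

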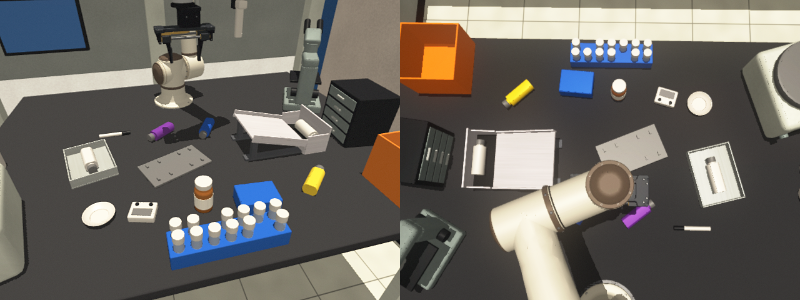

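The flat tube lies in the tray (right image (715,172)), the round tube is in the pocket (478,157), and the bystanders and look-alikes are where they were. The robot is clear, so I'm handing in.

```bash
python3 -c "
from cell import ctrl
print(ctrl.sign_off())"
```

```text
the job is handed in; nothing more can be done
None
```

The job is handed in at about 36 s of the 67 s: the sound tube rolled into the pocket on its own, the flattened tube stayed about 3 s on the ramp before I laid it in the steel tray, and nothing else on the bench was visibly moved.

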